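# Strap in a stained-glass panel and hold its viewing frame at the balance point

### The job

Press both steel straps of the viewing frame down until they snap shut over the stained-glass panel, and only then take the frame by its handle bar and swing it up to its over-centre balance point, standing upright on its hinge, so that it falls neither back nor over to the other side. The program finishes while the gripper is still holding the frame still there: do not let go. Never let the frame tip over to the far side, keep the panel in its seat, and leave the bottle, the brush and the jar where they are.

Things in the scene. Friction and masses are not known exactly. Their poses are not given: they have to be found in the camera images.
- stand: Plywood viewing stand fixed to the bench, board 250 x 250 x 12 mm over local y -200 to +50 mm, yawed up to 0.4 rad. Two dark hinge cheeks (14 x 34 mm, tops 70 mm up) at local x +-104 mm. Origin on the bench under the middle of the frame's hinge axis, which runs along local x at height 55 mm; the lying frame extends from it towards local -y.
- hinge (a point): Middle of the frame's hinge axis, 55 mm above the bench; fixed. The frame is of aluminium, 180 x 180 x 10 mm, centred in thickness on this axis, its bars 10 to 190 mm from it. With panel and straps it weighs 0.7 to 0.85 kg, centred about 0.1 m from the axis (3 to 4 N at the handle to lift).
- frame (a joint): Hinge of the frame, rad. 0 = lying flat on its rests (the start); grows as the handle end rises. The balance point is at about 1.55 (in effect upright, handle straight above the hinge); beyond it the frame falls over to the far side, to a stop at 2.3. The hinge is nearly free: the frame stays nowhere by itself.
- handle (a point): Round steel bar on the frame's free edge, 12 mm thick, 80 mm free between its two legs, parallel to the hinge axis. The point is mid-bar, in the frame's mid-plane, 230 mm from the hinge axis, 40 mm beyond the frame's edge. Lying, 55 mm above the bare bench. Pinch it from above across the bar; it turns in the fingers, so the tool can stay pointing down.
- strap_near (a joint): Hinge of the steel strap on the frame's side bar at the stand's local -x, rad. 0 = shut, flat over the panel's edge; grows as it lifts; starts open at 0.6 to 0.9, held by friction (it may sag slightly). Pushing it down at the pad takes 3 to 5 N; below about 0.2 it snaps shut by itself and a sprung catch holds it (some 4 to 5 N at the pad to lift).
- strap_far (a joint): The same for the like strap on the side bar at the stand's local +x.
- strap_near_pad (a point): Where to press strap_near: on its top face, 34 mm from its hinge line; moves with it. Strap plate 56 x 22 x 4 mm, reaching inward over the panel from a hinge line along the stand's y, 64 mm high, at stand x -86 mm (middle at y -100 mm). Shut, this point is at stand (-52, -100, 65.5) mm, the strap 1.5 mm above the panel.
- strap_far_pad (a point): The same point on strap_far, whose hinge line is at stand x +86 mm. Shut, it is at stand (+52, -100, 65.5) mm.
- glass: Square leaded stained-glass panel with an eight-petal rosette, 130 x 130 x 6 mm, about 0.26 kg, lying loose in the frame's seat, flush with the frame's top. Origin at the centre of its underside.
- seat (a point): Centre of the panel's seat in the frame, 100 mm from the hinge axis, where the underside of the panel belongs. Moves with the frame.
- bottle: Bystander: clear plastic bottle, 60 mm across, 170 mm high, standing. Origin under its centre.
- brush: Bystander: brush lying on the bench. Origin at the middle of its underside.
- jar: Bystander: amber glass jar, 64 mm across, 70 mm high, standing. Origin under its centre.
Mind the look-alikes: they are no part of the job. Of the things like the glass, leave any that is pink; of the rest the smaller one is meant.

How it is judged:
By the outcome, as a careful person would: the job done as asked, in the order asked, and still so for the second after the job is handed in, while the arm keeps its last pose, push and grip.
It also fails if it takes over 64 s, if anything falls off the work surface, if the arm or the gripper's body presses on something with over 40 N, if the wrist force passes 120 N, or if a joint passes its speed limit or range.

### The arm

A 6-joint arm with a two-finger parallel gripper is mounted at the origin on the work surface. World frame = base frame: x ahead of the robot, y to its left, z up, the work surface at z = 0. Lengths are in m, angles in rad, forces in N, time in s.
With the tool pointing down it reaches from about 0.225 to 0.725 m from the base axis. Payload 3.1 kg.
Tool frame: the origin (TCP) lies where the fingers leave the gripper's body, on its centre line; the fingertips stand 73 mm ahead of it and the grasp point (between the pads) lies 54 mm ahead of it; z points along the fingers, y is the line along which they close (so a half turn about z gives the same grasp; the last joint's range is limited). The gripper opens to 85 mm and grips with 20 to 120 N. Pads are 22 mm wide; open, the fingers measure 114 mm over their backs; the gripper's body (76 mm by 85 mm) begins 54 mm behind the grasp point. The pads swing forward as they close: fully open they stand 13 mm farther back than shut.
Start: joints at [1.063, 0.048, 0.099, 1.622, 0, 1.443], TCP at [0.195, 0.488, 0.304] pointing down, gripper open.
Joint ranges: [-2.91, 2.91], [-0.99, 1.94], [-1.21, 1.42], [-2.12, 2.29], [-1.49, 1.47], [-3.14, 3.14]. Speed limits (rad/s): [2.79, 2.79, 3.14, 3.14, 3.14, 3.14].

### API

Orientations are given as [roll, pitch, yaw] about the fixed x, y, z axes, in that order (R = Rz(yaw) Ry(pitch) Rx(roll)).
In Python, from cell import readout, vision, order gives the robot as it stands.
- The arm moves only by the tool play_rows, never from a script. Its argument "targets" is a list that holds one entry, the list of rows, each a list of 6 numbers: the shift along the tool's x, y, z in shares of 750 mm (1.0 is 750 mm), then the turn, a rotation vector about the tool's x, y, z in normalised numbers (1 is 4 rad). A call has 1 to 8 rows; each row is the pose to reach, as a shift and turn from the pose commanded when the call began, along the tool's axes at that moment; what a row does not reach only later rows make up. A row lasts 1/8 s, in which the tool goes at most 62.5 mm and 10.7 degrees, less where a joint would pass 70% of its speed; a pose out of reach is approached as far as the arm can. Shift and turn numbers lie between -1 and 1, and a call with a number outside is refused. A call with a gripper value outside its range is refused whole. "jaw" is the finger opening in mm, from 0 to 85.4, set as the call begins (left out, the last holds). The fingers move at their own pace and stop on an object; "newtons" is the grip in N (left out, the last holds). Time passes only in rows, so rows that repeat a pose let the fingers close. It gives the time, the measured TCP pose, the force, the opening and the grip force at its end, in the units of the state.
- readout.get_state(): the state, without advancing time (a new reading comes with each control period).
- vision.grab_frame(name): name is "scene" or "side" or "wrist"; returns (picture, depth): 480x640x3 uint8, red, green, blue; 480x640 float32, m along the optical axis (not along the pixel's ray), 0 where there is no reading.
- vision.camera_info(name): a dict with "intrinsics" (3x3 intrinsics, pixels), "R" (3x3) and "t" (3): a world point X has camera coordinates R X + t. Camera axes: x right, y down, z forward; pixel columns grow to the right and rows downward; lengths in m; the calibration is good to about 2 mm. A picture is of the moment at which its call begins: read the wrist's pose just before it. camera_info takes no time and is no camera call; for the wrist camera it gives the pose at the moment of the call.
- order.job_done(): hands the job in; it is judged then, once.
The state is a dict: "t": time; "joint_positions": joint angles; "qd": joint speeds; "effort": joint torques, N m; "eef_pos": TCP position; "eef_rot": TCP orientation; "force": force on the tool from outside, world axes, zero at the start; "torque": the same for the moment, N m; "width": opening from 0.0 (shut) to 1.0 (fully open); "grasp_force": force on a finger pad.
Only numpy, scipy, OpenCV 4.12 (cv2) and the standard library are available. Lean on these libraries where they do the work, as an engineer would, in place of code of your own. Each camera call takes 0.05 s, during which the arm holds its last target. There are 200 camera calls.

## Working session

There is one attempt and no reset: what is moved stays moved. The work goes in short steps, Python scripts to look and compute and a tool call to move; the robot and the scene stay as the last step left them, time stands still between calls to the robot, and variables do not carry over. Pictures are saved under pics/ and viewed, at most 10 in all, crops included, and the job is handed in when it is done.

Besides the shell and the picture viewer there is one more tool, called after ">>>" as name(argument=value, ...) on one line, values as JSON. play_rows: Moves the arm, as the interface text tells. Its arguments: {"type":"object","properties":{"targets":{"type":"array"},"jaw":{"type":"number"},"newtons":{"type":"number"}},"required":["targets"]}

```bash
mkdir -p pics; ls; cat > h.py <<'E'
import numpy as np, cv2
from cell import readout, vision, order
def grab(n,save=None):
    ci=vision.camera_info(n); p,d=vision.grab_frame(n)
    if save: cv2.imwrite('pics/'+save,p[:,:,::-1])
    K=np.array(ci['intrinsics']);R=np.array(ci['R']);t=np.array(ci['t'])
    v,u=np.mgrid[:480,:640]
    c=np.stack([(u-K[0,2])/K[0,0]*d,(v-K[1,2])/K[1,1]*d,d],-1)
    W=(c-t)@R
    W[d==0]=np.nan
    return p,d,W,(K,R,t)
E
python3 - <<'E'
from h import *
for n in ('scene','side'):
    p,d,W,c=grab(n,n+'1.png'); np.savez(n+'1.npz',p=p,W=W); print(n,-c[1].T@c[2])
print(readout.get_state())
E
```

```text
pics
scene [ 1.29563583 -0.40639264  0.99778219]
side [ 0.14578157 -0.97686566  1.20807712]
{'t': 0.1, 'joint_positions': array([1.06320368e+00, 4.87092794e-02, 9.77494429e-02, 1.62201067e+00,
       7.19925502e-06, 1.44299229e+00]), 'qd': array([-0.00120505, -0.00071745,  0.00286318,  0.00111183,  0.00015184,
        0.00050206]), 'effort': array([ 1.95868204e-03, -3.39854300e+01,  3.20934570e+01,  1.59014080e-02,
       -8.43859289e-05, -1.09422035e-05]), 'eef_pos': array([0.19444616, 0.48723278, 0.30281456]), 'eef_rot': array([-3.13943712e+00, -2.84254049e-04,  2.76180372e+00]), 'force': array([0.39233846, 0.24685038, 0.56729492]), 'torque': array([ 0.02297756, -0.00894955,  0.04207812]), 'grasp_force': 0.0, 'width': 1.0046932931881085}
```

View pics/scene1.png

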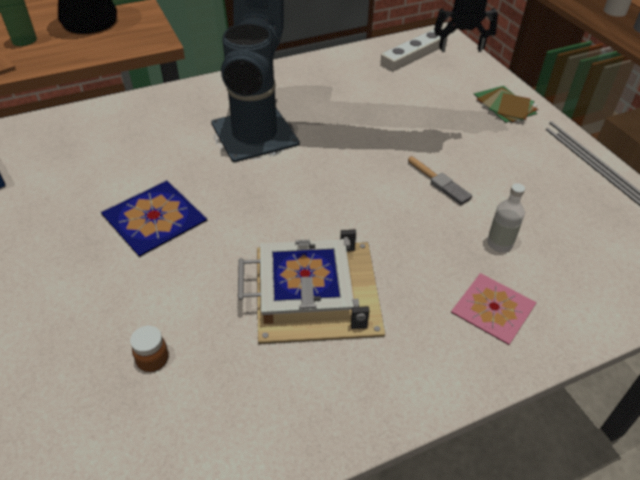

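View pics/side1.png

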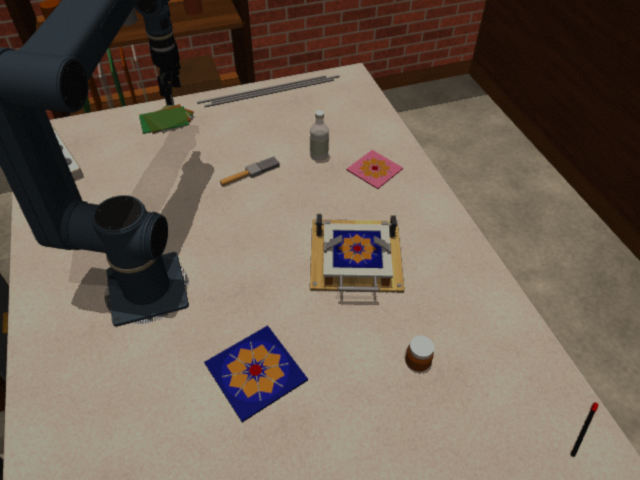

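The glass candidates in the scene picture are the large blue panel (153,217), the pink one (495,306), and the small blue one in the frame (305,275). The one in the frame fits, because it isn't pink and is the smaller of the two blue panels. In the side view it is at (357,247), with the handle at (360,285) and open straps at (333,243) and (382,244). Next I'll confirm it in a crop and measure.

```bash
python3 - <<'E'
from h import *
ims=[]
for n,(a,b,c,d) in {'side':(200,320,290,430),'scene':(215,355,220,400)}.items():
    z=np.load(n+'1.npz');p,W=z['p'],z['W']
    ims.append(cv2.resize(p[a:b,c:d,::-1],(400,330),interpolation=cv2.INTER_CUBIC))
    m=np.zeros((480,640),bool);m[a:b,c:d]=1
    X=W[m];C=p[m].astype(int)
    # board+frame: plywood top z~.012, frame z~.06
    for nm,s in (('board',(abs(X[:,2]-.012)<.005)&(C[:,0]-C[:,2]>40)),
                 ('frame',(abs(X[:,2]-.06)<.004)&(C.min(1)>110)),
                 ('panel',(abs(X[:,2]-.06)<.005)&(C[:,2]-C[:,0]>30)),
                 ('cheek',(abs(X[:,2]-.07)<.006)&(C.max(1)<70)),
                 ('strap',(X[:,2]>.073)&(X[:,2]<.12))):
        Q=X[s][:,:2].astype(np.float32)
        if len(Q)<5: print(n,nm,len(Q));continue
        print(n,nm,len(Q),np.round(Q.mean(0),4),[np.round(q,4) for q in cv2.minAreaRect(Q)], np.round(X[s][:,2].max(),4))
cv2.imwrite('pics/crop.png',np.hstack(ims))
E
```

```text
side board 1857 [ 0.552 -0.094] [array([ 0.5713, -0.0689]), array([0.2558, 0.2523]), np.float64(70.1207)] 0.017
side frame 1174 [ 0.5584 -0.1   ] [array([ 0.5554, -0.1107]), array([0.2273, 0.1799]), np.float64(69.901)] 0.064
side panel 855 [ 0.5599 -0.1009] [array([ 0.5625, -0.0929]), array([0.1338, 0.1294]), np.float64(70.2615)] 0.065
side cheek 102 [ 0.5943 -0.0259] [array([ 0.5798, -0.0458]), array([0.1328, 0.2202]), np.float64(70.3392)] 0.0758
side strap 210 [ 0.5597 -0.0877] [array([ 0.5748, -0.0469]), array([0.1208, 0.2114]), np.float64(70.0836)] 0.1064
scene board 3450 [ 0.6258 -0.0557] [array([ 0.5713, -0.0702]), array([0.249 , 0.2511]), np.float64(70.4951)] 0.0168
scene frame 2608 [ 0.5656 -0.1025] [array([ 0.5543, -0.1006]), array([0.2522, 0.1901]), np.float64(70.3373)] 0.064
scene panel 1562 [ 0.56   -0.0933] [array([ 0.5591, -0.0926]), array([0.1269, 0.1328]), np.float64(70.2318)] 0.0648
scene cheek 177 [ 0.6089 -0.0196] [array([ 0.5838, -0.0348]), array([0.1   , 0.2225]), np.float64(70.6698)] 0.0743
scene strap 305 [ 0.6007 -0.1055] [array([ 0.5792, -0.0496]), array([0.1233, 0.2118]), np.float64(66.4914)] 0.1021
```

View pics/crop.png

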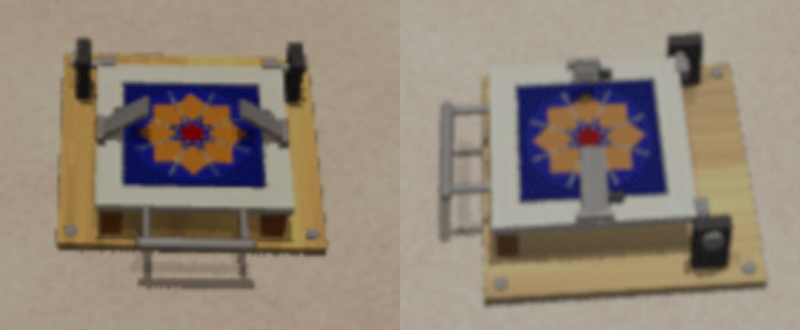

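The enlarged crop confirms the small blue rosette panel in the frame, with both straps open and the handle at the free edge. I'll fix the stand pose and work out the rows.

```bash
cat >> h.py <<'E'
from scipy.spatial.transform import Rotation as Ro
O=np.array([.596,.001,0.]); YAW=-.345
def w(lx,ly,z): return O+Ro.from_euler('z',YAW).apply([lx,ly,z])
def rel(c0,p,yaw=np.pi+YAW):
    """row from commanded c0=(pos,yaw) to TCP p"""
    R0=Ro.from_euler('xyz',[np.pi,0,c0[1]]);R1=Ro.from_euler('xyz',[np.pi,0,yaw])
    return np.round(np.r_[R0.inv().apply(np.array(p)-c0[0])*1000,(R0.inv()*R1).as_rotvec()],3)
E
python3 - <<'E'
from h import *
c=(np.array([.195,.488,.304]),2.7618)
n=w(-.057,-.1,.22);f=w(.057,-.1,.22)
print(n,f,rel(c,n),rel((n,np.pi+YAW),f))
z=np.load('scene1.npz');p,W=z['p'],z['W']
for u,v in ((503,238),(517,190),(150,340),(440,180)): print(u,v,W[v,u])
# strap angles/pads: points in stand frame
z=np.load('side1.npz');W=z['W'];L=Ro.from_euler('z',-YAW).apply((W-O).reshape(-1,3))
s=(abs(L[:,1]+.1)<.009)&(abs(L[:,0])<.09)&(L[:,2]>.066)&(L[:,2]<.12)
for sg in(-1,1):
    Q=L[s&(L[:,0]*sg>0)];print(len(Q),np.polyfit(.086-abs(Q[:,0]),Q[:,2],1),Q[:,2].max())
E
```

```text
[ 0.50853903 -0.07383033  0.22      ] [ 0.61582163 -0.11238476  0.22      ] [-4.99483e+02 -4.05557e+02  8.40000e+01  0.00000e+00  0.00000e+00
 -3.50000e-02] [-114.    0.    0.    0.    0.    0.]
503 238 [0.63097869 0.3487924  0.04622555]
517 190 [0.61431644 0.36209282 0.16824943]
150 340 [ 0.59973248 -0.41683804  0.06812893]
440 180 [0.38294101 0.34879191 0.01705951]
105 [0.38308999 0.07498869] 0.10639603145264859
91 [0.70440535 0.06797936] 0.10410607488004545
```

The rows are not in the units I measure in: shifts go in shares of 750 mm and turns go in shares of 4 rad. I convert before sending: -335 mm is -0.4467, -290 mm is -0.3867, -0.035 rad is -0.0088.

>>> play_rows(targets=[[[-0.0333,-0.0267,0,0,0,-0.0013],[-0.0867,-0.0707,0,0,0,-0.0025],[-0.1467,-0.12,0,0,0,-0.0038],[-0.2067,-0.168,0,0,0,-0.005],[-0.2667,-0.2173,0,0,0,-0.0063],[-0.3267,-0.2653,0,0,0,-0.0075],[-0.3867,-0.3147,0,0,0,-0.0088],[-0.4467,-0.3627,0,0,0,-0.0088]]], jaw=0)

```text
t: 1.1
eef_pos: [0.4053, 0.109, 0.3035]
eef_rot: [3.141, -0.0, 2.797]
force: [0.4, 1.1, 0.4]
width: 0.005
grasp_force: 0.0
```

```bash
python3 - <<'E'
from h import *
R0=Ro.from_euler('xyz',[np.pi,0,2.7618]);p=np.array([.195,.488,.304])+R0.apply([-.335,-.272,0]);print(p)
print(rel((p,2.7968),w(-.057,-.1,.2),2.7968))
E
```

```text
[0.40529042 0.11118846 0.304     ]
[-159.709 -139.231  104.       0.       0.       0.   ]
```

In the tool's units: -160 mm is -0.2133, -139 mm is -0.1853.

>>> play_rows(targets=[[[-0.0467,-0.04,0.02,0,0,0],[-0.1,-0.0867,0.0467,0,0,0],[-0.1533,-0.1333,0.08,0,0,0],[-0.1933,-0.168,0.1133,0,0,0],[-0.2133,-0.1853,0.1333,0,0,0],[-0.2133,-0.1853,0.1387,0,0,0],[-0.2133,-0.1853,0.1387,0,0,0],[-0.2133,-0.1853,0.1387,0,0,0]]])

```text
t: 2.1
eef_pos: [0.5087, -0.0731, 0.2012]
eef_rot: [3.141, 0.002, 2.799]
force: [-0.1, 0.4, -0.8]
width: 0.003
grasp_force: 0.0
```

In the tool's units: 58 mm is 0.0773, 54 mm is 0.072.

>>> play_rows(targets=[[[0,0,0.016,0,0,0],[0,0,0.032,0,0,0],[0,0,0.044,0,0,0],[0,0,0.056,0,0,0],[0,0,0.0653,0,0,0],[0,0,0.072,0,0,0],[0,0,0.0773,0,0,0],[0,0,0.0773,0,0,0]]])

```text
t: 3.1
eef_pos: [0.5077, -0.0739, 0.1409]
eef_rot: [-3.142, -0.002, 2.797]
force: [0.2, -0.1, -0.0]
width: -0.003
grasp_force: 0.0
```

In the tool's units: -114 mm is -0.152, -100 mm is -0.1333.

>>> play_rows(targets=[[[0,0,-0.0267,0,0,0],[0,0,-0.06,0,0,0],[0,0,-0.0827,0,0,0],[-0.04,0,-0.0827,0,0,0],[-0.0867,0,-0.0827,0,0,0],[-0.1333,0,-0.0827,0,0,0],[-0.152,0,-0.0773,0,0,0],[-0.152,0,-0.0773,0,0,0]]])

```text
t: 4.1
eef_pos: [0.616, -0.1129, 0.1989]
eef_rot: [-3.141, -0.002, 2.796]
force: [-0.9, -0.1, 0.7]
width: 0.001
grasp_force: 0.0
```

In the tool's units: 58 mm is 0.0773, 54 mm is 0.072.

>>> play_rows(targets=[[[0,0,0.016,0,0,0],[0,0,0.032,0,0,0],[0,0,0.044,0,0,0],[0,0,0.056,0,0,0],[0,0,0.0653,0,0,0],[0,0,0.072,0,0,0],[0,0,0.0773,0,0,0],[0,0,0.0773,0,0,0]]])

```text
t: 5.1
eef_pos: [0.6156, -0.1126, 0.1411]
eef_rot: [-3.142, -0.001, 2.797]
force: [0.4, -0.0, 0.6]
width: -0.005
grasp_force: 0.0
```

In the tool's units: -130 mm is -0.1733, -125 mm is -0.1667.

>>> play_rows(targets=[[[0,0,-0.0267,0,0,0],[0,0,-0.06,0,0,0],[0,0,-0.0933,0,0,0],[0.04,-0.04,-0.1067,0,0,0],[0.0867,-0.0867,-0.1067,0,0,0],[0.1267,-0.1333,-0.1067,0,0,0],[0.1467,-0.1667,-0.1067,0,0,0],[0.152,-0.1733,-0.1067,0,0,0]]], jaw=60)

```text
t: 6.1
eef_pos: [0.4637, -0.1974, 0.2223]
eef_rot: [-3.141, 0.001, 2.794]
force: [0.4, 0.0, -0.2]
width: 0.705
grasp_force: 0.0
```

```bash
python3 - <<'E'
from h import *
ims=[];print(readout.get_state()['eef_pos'],readout.get_state()['eef_rot'])
for n,(a,b,c,d) in {'side':(200,320,290,430),'scene':(215,355,220,400)}.items():
    p,dd,W,_=grab(n)
    ims.append(cv2.resize(p[a:b,c:d,::-1],(400,330),interpolation=cv2.INTER_CUBIC))
    L=Ro.from_euler('z',-YAW).apply((W-O).reshape(-1,3))
    s=(abs(L[:,1]+.1)<.009)&(abs(L[:,0])<.08)&(L[:,2]>.055)&(L[:,2]<.12)
    for sg in(-1,1):
        Q=L[s&(L[:,0]*sg>.03)];print(n,sg,len(Q),np.percentile(Q[:,2],[50,100]) if len(Q) else 0)
    s=(L[:,1]<-.2)&(L[:,1]>-.26)&(L[:,2]>.045)&(L[:,2]<.075)&(abs(L[:,0])<.06); Q=L[s]
    Q=Q[abs(Q[:,1]+.23)<.012]; print(Q.mean(0),len(Q),Q[:,2].max())
cv2.imwrite('pics/crop2.png',np.hstack(ims))
t=readout.get_state()['t'];print(t)
E
```

```text
[ 0.46365998 -0.19742757  0.22228099] [-3.14142245e+00  8.30304397e-04  2.79439180e+00]
side -1 18 [0.06538507 0.07121106]
side 1 103 [0.06554021 0.07128034]
[-0.0022498  -0.23023052  0.05913378] 213 0.06814032111941591
scene -1 165 [0.06412773 0.06924419]
scene 1 180 [0.06452976 0.06881641]
[ 0.00477078 -0.22935416  0.05837031] 255 0.06557689818963926
6.2
```

View pics/crop2.png

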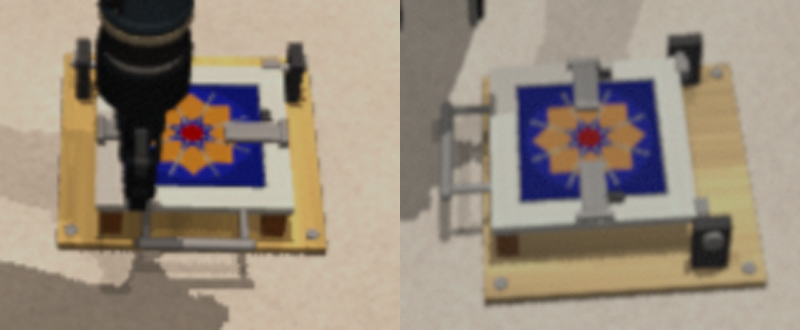

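Both straps read about 65 mm high, so they're shut, and the handle is at local y -230 mm. I'll go to the handle next, with the jaw at 32 mm so the inner finger clears the frame edge.

In the tool's units: 113 mm is 0.1507, 112 mm is 0.1493.

>>> play_rows(targets=[[[-0.0267,0,0,0,0,0],[-0.06,0,0.0133,0,0,0],[-0.076,0,0.04,0,0,0],[-0.076,0,0.0733,0,0,0],[-0.076,0,0.1067,0,0,0],[-0.076,0,0.1333,0,0,0],[-0.076,0,0.1493,0,0,0],[-0.076,0,0.1507,0,0,0]]], jaw=32)

```text
t: 7.2
eef_pos: [0.5175, -0.2149, 0.1072]
eef_rot: [3.141, -0.003, 2.797]
force: [0.1, -0.5, 0.3]
width: 0.375
grasp_force: 0.0
```

>>> play_rows(targets=[[[0,0,0,0,0,0],[0,0,0,0,0,0],[0,0,0,0,0,0],[0,0,0,0,0,0],[0,0,0,0,0,0],[0,0,0,0,0,0]]], jaw=0, newtons=40)

```text
t: 7.95
eef_pos: [0.5189, -0.2153, 0.1097]
eef_rot: [3.14, 0.002, 2.797]
force: [2.1, 5.2, 2.7]
width: 0.123
grasp_force: 39.2
```

```bash
python3 - <<'E'
from h import *
s=readout.get_state();print({k:np.round(s[k],4) for k in('eef_pos','force','torque','width','grasp_force')})
print('cmd',w(0,-.23,.109), 'local meas',Ro.from_euler('z',-YAW).apply(s['eef_pos']-O))
r=.23
for k in range(9):
    a=[]
    for j in range(1,9):
        th0=k*.2;th=th0+.2*j/8
        a.append([0,round(1000*r*(np.cos(th0)-np.cos(th)),1),round(-1000*r*(np.sin(th)-np.sin(th0)),1)])
    print(k,a[1::2])
E
```

```text
{'eef_pos': array([ 0.5189, -0.2153,  0.1097]), 'force': array([2.0941, 5.1821, 2.6671]), 'torque': array([ 0.9754, -0.3815, -0.0347]), 'width': np.float64(0.1234), 'grasp_force': np.float64(39.1619)}
cmd [ 0.51821476 -0.21544735  0.109     ] local meas [ 0.00063146 -0.22962986  0.10970776]
0 [[0, np.float64(0.3), np.float64(-11.5)], [0, np.float64(1.1), np.float64(-23.0)], [0, np.float64(2.6), np.float64(-34.4)], [0, np.float64(4.6), np.float64(-45.7)]]
1 [[0, np.float64(2.6), np.float64(-11.2)], [0, np.float64(5.7), np.float64(-22.3)], [0, np.float64(9.4), np.float64(-33.2)], [0, np.float64(13.6), np.float64(-43.9)]]
2 [[0, np.float64(4.7), np.float64(-10.5)], [0, np.float64(10.0), np.float64(-20.7)], [0, np.float64(15.8), np.float64(-30.7)], [0, np.float64(22.0), np.float64(-40.3)]]
3 [[0, np.float64(6.7), np.float64(-9.3)], [0, np.float64(13.9), np.float64(-18.3)], [0, np.float64(21.5), np.float64(-26.9)], [0, np.float64(29.6), np.float64(-35.1)]]
4 [[0, np.float64(8.4), np.float64(-7.8)], [0, np.float64(17.3), np.float64(-15.2)], [0, np.float64(26.5), np.float64(-22.1)], [0, np.float64(36.0), np.float64(-28.5)]]
5 [[0, np.float64(9.8), np.float64(-6.0)], [0, np.float64(19.9), np.float64(-11.4)], [0, np.float64(30.3), np.float64(-16.4)], [0, np.float64(40.9), np.float64(-20.8)]]
6 [[0, np.float64(10.8), np.float64(-3.9)], [0, np.float64(21.8), np.float64(-7.2)], [0, np.float64(33.0), np.float64(-10.0)], [0, np.float64(44.2), np.float64(-12.3)]]
7 [[0, np.float64(11.4), np.float64(-1.7)], [0, np.float64(22.8), np.float64(-2.8)], [0, np.float64(34.3), np.float64(-3.3)], [0, np.float64(45.8), np.float64(-3.2)]]
8 [[0, np.float64(11.5), np.float64(0.6)], [0, np.float64(22.9), np.float64(1.8)], [0, np.float64(34.3), np.float64(3.6)], [0, np.float64(45.5), np.float64(5.9)]]
```

In the tool's units: -45.7 mm is -0.0609, 3.6 mm is 0.0048.

>>> play_rows(targets=[[[0,0.0001,-0.004,0,0,0],[0,0.0004,-0.012,0,0,0],[0,0.0009,-0.0213,0,0,0],[0,0.0015,-0.0307,0,0,0],[0,0.0024,-0.0387,0,0,0],[0,0.0035,-0.0459,0,0,0],[0,0.0048,-0.054,0,0,0],[0,0.0061,-0.0609,0,0,0]]])

```text
t: 8.95
eef_pos: [0.5203, -0.2115, 0.1535]
eef_rot: [3.141, 0.001, 2.797]
force: [5.2, 2.3, -5.9]
width: 0.126
grasp_force: 38.9
```

In the tool's units: -43.9 mm is -0.0585, -38.6 mm is -0.0515.

>>> play_rows(targets=[[[0,0.0016,-0.0075,0,0,0],[0,0.0035,-0.0149,0,0,0],[0,0.0055,-0.0224,0,0,0],[0,0.0076,-0.0297,0,0,0],[0,0.01,-0.0371,0,0,0],[0,0.0125,-0.0443,0,0,0],[0,0.0152,-0.0515,0,0,0],[0,0.0181,-0.0585,0,0,0]]])

```text
t: 9.95
eef_pos: [0.5247, -0.1991, 0.1987]
eef_rot: [-3.14, 0.001, 2.797]
force: [4.7, -0.1, -4.6]
width: 0.122
grasp_force: 38.8
```

Forces are small, so I'll continue along the arc.

In the tool's units: -40.3 mm is -0.0537, 4.7 mm is 0.0063.

>>> play_rows(targets=[[[0,0.0031,-0.0071,0,0,0],[0,0.0063,-0.014,0,0,0],[0,0.0097,-0.0208,0,0,0],[0,0.0133,-0.0276,0,0,0],[0,0.0171,-0.0343,0,0,0],[0,0.0211,-0.0409,0,0,0],[0,0.0251,-0.0473,0,0,0],[0,0.0293,-0.0537,0,0,0]]])

```text
t: 10.95
eef_pos: [0.5318, -0.1791, 0.2397]
eef_rot: [-3.138, 0.001, 2.796]
force: [3.7, -2.9, -3.9]
width: 0.124
grasp_force: 38.8
```

>>> play_rows(targets=[[[0,0.0044,-0.0063,0,0,0],[0,0.0089,-0.0124,0,0,0],[0,0.0136,-0.0185,0,0,0],[0,0.0185,-0.0244,0,0,0],[0,0.0235,-0.0301,0,0,0],[0,0.0287,-0.0359,0,0,0],[0,0.034,-0.0413,0,0,0],[0,0.0395,-0.0468,0,0,0]]])

```text
t: 11.95
eef_pos: [0.5414, -0.1523, 0.2755]
eef_rot: [-3.135, 0.002, 2.795]
force: [2.4, -4.5, -1.7]
width: 0.125
grasp_force: 38.8
```

>>> play_rows(targets=[[[0,0.0056,-0.0053,0,0,0],[0,0.0112,-0.0104,0,0,0],[0,0.0171,-0.0153,0,0,0],[0,0.0231,-0.0203,0,0,0],[0,0.0291,-0.0249,0,0,0],[0,0.0353,-0.0295,0,0,0],[0,0.0416,-0.0339,0,0,0],[0,0.048,-0.038,0,0,0]]])

```text
t: 12.95
eef_pos: [0.5532, -0.1193, 0.3056]
eef_rot: [-3.133, 0.004, 2.794]
force: [-0.2, -6.5, 4.0]
width: 0.122
grasp_force: 39.0
```

In the tool's units: 40.9 mm is 0.0545, 35.6 mm is 0.0475.

>>> play_rows(targets=[[[0,0.0065,-0.0041,0,0,0],[0,0.0131,-0.008,0,0,0],[0,0.0197,-0.0117,0,0,0],[0,0.0265,-0.0152,0,0,0],[0,0.0335,-0.0187,0,0,0],[0,0.0404,-0.0219,0,0,0],[0,0.0475,-0.0249,0,0,0],[0,0.0545,-0.0277,0,0,0]]])

```text
t: 13.95
eef_pos: [0.5669, -0.0807, 0.3282]
eef_rot: [-3.134, 0.006, 2.794]
force: [-1.8, -5.4, 7.6]
width: 0.121
grasp_force: 40.6
```

In the tool's units: 44.2 mm is 0.0589, 5.4 mm is 0.0072.

>>> play_rows(targets=[[[0,0.0072,-0.0027,0,0,0],[0,0.0144,-0.0052,0,0,0],[0,0.0217,-0.0075,0,0,0],[0,0.0291,-0.0096,0,0,0],[0,0.0365,-0.0116,0,0,0],[0,0.044,-0.0133,0,0,0],[0,0.0515,-0.0149,0,0,0],[0,0.0589,-0.0164,0,0,0]]])

```text
t: 14.95
eef_pos: [0.5822, -0.038, 0.3404]
eef_rot: [-3.137, 0.006, 2.795]
force: [0.3, -3.7, 7.9]
width: 0.121
grasp_force: 42.1
```

In the tool's units: 34.3 mm is 0.0457, 33.5 mm is 0.0447.

>>> play_rows(targets=[[[0,0.0076,-0.0012,0,0,0],[0,0.0152,-0.0023,0,0,0],[0,0.0227,-0.0031,0,0,0],[0,0.0304,-0.0037,0,0,0],[0,0.036,-0.004,0,0,0],[0,0.0413,-0.0043,0,0,0],[0,0.0447,-0.0044,0,0,0],[0,0.0457,-0.0044,0,0,0]]])

```text
t: 15.95
eef_pos: [0.5941, -0.0048, 0.3432]
eef_rot: [-3.14, 0.006, 2.796]
force: [0.2, -1.3, 7.0]
width: 0.122
grasp_force: 42.9
```

>>> play_rows(targets=[[[0,0,0,0,0,0],[0,0,0,0,0,0],[0,0,0,0,0,0],[0,0,0,0,0,0]]])

```text
t: 16.45
eef_pos: [0.5941, -0.0048, 0.3432]
eef_rot: [-3.14, 0.006, 2.796]
force: [0.9, -0.9, 7.3]
width: 0.121
grasp_force: 42.9
```

```bash
python3 - <<'E'
from h import *
s=readout.get_state();T=lambda v:np.round(Ro.from_euler('z',-YAW).apply(v),4)
print(s['t'],T(s['eef_pos']-O),T(s['force']),s['width'],s['grasp_force'],np.abs(s['qd']).max())
ims=[]
for n in('side','scene'):
    p,d,W,_=grab(n);ims.append(cv2.resize(p[120:360,200:500,::-1],(400,320)))
    L=Ro.from_euler('z',-YAW).apply((W-O).reshape(-1,3))
    C=p.reshape(-1,3).astype(int)
    for nm,q in(('white',(C.min(1)>100)),('any',C.min(1)>-1)):
        m=q&(abs(L[:,1])<.03)&(L[:,2]>.08)&(L[:,2]<.235)&(abs(L[:,0])<.088)
        if m.sum()>20: print(n,nm,m.sum(),np.polyfit(L[m,2],L[m,1],1),np.median(L[m,1]))
cv2.imwrite('pics/up.png',np.hstack(ims))
E
```

```text
16.45 [ 2.000e-04 -6.100e-03  3.432e-01] [ 1.1467 -0.5121  7.2707] 0.12147274933967481 42.923866510391235 0.0021392799649078142
side any 2663 [-0.03531425  0.0013713 ] -0.004194220975016682
scene any 883 [-0.02843722 -0.00075614] -0.005230381815269796
```

View pics/up.png

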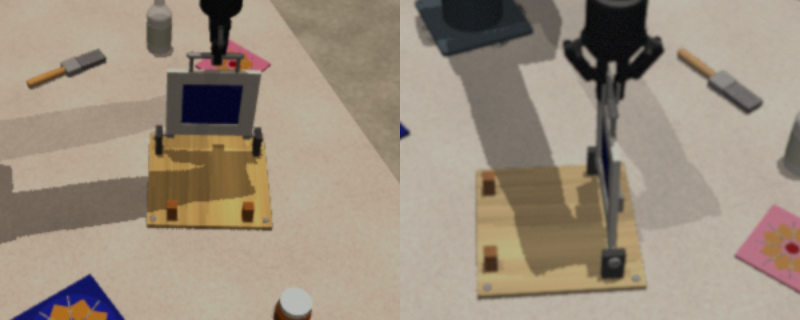

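The frame is upright at about 1.54 rad. The panel is still seated and the bystanders haven't moved. I'll nudge it 1.4 mm, let it settle and hand in.

In the tool's units: 1.4 mm is 0.0019, 0.7 mm is 0.0009.

>>> play_rows(targets=[[[0,0.0009,0,0,0,0],[0,0.0019,0,0,0,0],[0,0.0019,0,0,0,0],[0,0.0019,0,0,0,0],[0,0.0019,0,0,0,0],[0,0.0019,0,0,0,0],[0,0.0019,0,0,0,0],[0,0.0019,0,0,0,0]]])

```text
t: 17.55
eef_pos: [0.5946, -0.0036, 0.3433]
eef_rot: [-3.14, 0.006, 2.796]
force: [0.2, -0.8, 7.3]
width: 0.121
grasp_force: 42.9
```

```bash
python3 - <<'E'
from h import *
s=readout.get_state();T=lambda v:np.round(Ro.from_euler('z',-YAW).apply(v),4)
print(s['t'],T(s['eef_pos']-O),T(s['force']),s['grasp_force'],np.abs(s['qd']).max())
print(order.job_done())
E
```

```text
17.55 [ 2.000e-04 -4.800e-03  3.433e-01] [ 0.4782 -0.7223  7.3167] 42.93504595756531 0.001619097941236778
the job is handed in; nothing more can be done
None
```

I pressed both straps shut, then swung the frame up to about 1.55 rad, and handed the job in at 17.6 s with the gripper still holding it upright; I checked the straps before the swing only, as the frame hides them once it is upright.

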